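Turn the pin canister's lid until it drops home

TASK

The lid of the round used-pin canister is only resting on its lugs, a little above the rim. Push its bar handle round until the lugs under the lid find their hidden slots and the lid drops fully home, flat on the rim all round; do not lift the lid off, and leave the other things on the counter alone.

Things in the scene. Friction and masses are not known exactly. Their poses are not given: they have to be found in the camera images.
- canister: Grey round canister, 146 mm across, rim 62 mm high, on a 168 mm steel foot 6 mm thick screwed to the counter. Origin: centre of its underside, z up. Three equal slots, 120 degrees apart, are hidden in the seat just inside the rim; the canister's yaw tells nothing about where they are.
- rim (a point): Centre of the canister's mouth, at the height of its rim: 62 mm above the counter.
- lid: Loose grey disc, 148 mm across, 6 mm thick, 0.44 to 0.72 kg. Origin: centre of the disc's underside, z up, x along the handle. Under it a 28 mm long spindle in the canister's middle centres it with 2 mm play, and three lugs 8 mm deep, 120 degrees apart, rest on the seat: origin 70 mm above the counter at the start (8 mm gap over the rim), 62 mm once home (no gap).
- handle (a point): Top centre of the lid's upright black bar handle: 100 mm long (lid x), 14 mm wide (lid y), 28 mm tall above the disc. The lid turns either way and meets the slots after 20 to 100 degrees, whichever way is chosen. Over them it falls 8 mm by its own weight if not held up, and then stops against the slots. Turning it at the handle takes 1 to 3 N; much over 10 N can ride it out again.
- pin_tin: Bystander: round low tin, 66 mm in diameter, 22 mm high; origin at the centre of its underside.
- seam_ripper: Bystander: thin seam ripper, 114 mm long, lying on the counter; origin under its centre.
- bell: Bystander: counter bell, 80 mm in diameter, 56 mm high; origin at the centre of its underside.
- marker: Bystander: marker pen, 140 mm long, lying on the counter; origin under its centre.
- tape_roll: Bystander: roll of tape, 96 mm in diameter, 25 mm high, lying flat; origin at the centre of its underside.
Things that resemble listed ones, but are neither listed nor needed, are in the scene too. What is shaped like the lid but red is not meant.

How it is judged:
By the outcome, as a careful person would: the job done as asked, in the order asked, and still so for the second after the job is handed in, with the robot touching nothing.
It also fails if it takes over 38 s, if anything falls off the work surface, if the arm or the gripper's body presses on something with over 40 N, if the wrist force passes 120 N, or if a joint passes its speed limit or range.

ROBOT

A 7-joint arm with a two-finger parallel gripper is mounted at the origin on a cart in front of the work surface, level with it; the furniture and walls round the work are solid. World frame = base frame: x ahead of the robot, y to its left, z up, the work surface at z = 0. Lengths are in m, angles in rad, forces in N, time in s.
With the tool pointing down it reaches from about 0.4 to 0.85 m from the base axis. Payload 4.5 kg.
Tool frame: the origin (TCP) lies at the centre of the arm's flange, where the gripper is bolted on; the fingertips stand nose_length ahead of it and the grasp point (between the pads) lies 147 mm ahead of it (nose_length is the distance from the TCP to the fingertips, in m); z points along the fingers, y is the line along which they close (so a half turn about z gives the same grasp; the last joint's range is limited). The gripper opens to 88 mm and grips with 3 to 60 N. Pads are 18 mm wide; open, the fingers measure 123 mm over their backs; the gripper's body (75 mm by 187 mm) begins 45 mm behind the grasp point.
Start: joints at [-1.304, 0.689, -0.195, 1.565, 0.157, 0.902, -0.215], TCP at [0.144, 0.608, 0.405] pointing down, gripper open.
Joint ranges: [-3.01, 3.01], [-0.46, 2.08], [-1.47, 1.51], [0.13, 2.56], [-1, 4.14], [0.04, 2.09], [-2.66, 2.66]. Speed limits (rad/s): [2.57, 2.57, 3.14, 3.14, 3.14, 3.14, 3.14].

INTERFACE

Orientations are given as a unit quaternion [x, y, z, w].
In Python, from plant import * gives the robot as it stands.
- The arm moves only by the tool play_rows, never from a script. Its argument "rows" is a list that holds one entry, the list of rows, each a list of 6 numbers: the shift along the tool's x, y, z normalised to -1 to 1, where 1 is 0.5 m, then the turn, a rotation vector about the tool's x, y, z normalised to -1 to 1, where 1 is 0.5 rad. A call has 1 to 20 rows; each row is the pose to reach, as a shift and turn from the pose commanded when the call began, along the tool's axes at that moment; what a row does not reach only later rows make up. A row lasts 1/12 s, in which the tool goes at most 41.7 mm and 7.16 degrees, less where a joint would pass 70% of its speed; a pose out of reach is approached as far as the arm can. A call with a number of a shift or a turn outside -1 to 1 is refused whole. A call with a gripper value outside its range is refused whole. "claw" is the closure, from 0 (fully open) to 1 (shut), set as the call begins (left out, the last holds). The fingers move at their own pace and stop on an object; "squeeze" is the grip in N (left out, the last holds). Time passes only in rows, so rows that repeat a pose let the fingers close. It gives the time, the measured TCP pose, the force, the opening and the grip force at its end, in the units of the state.
- get_state(): the state, without advancing time (a new reading comes with each control period).
- snapshot(name): name is "scene" or "top" or "wrist"; returns a dict with "pixels" (384x512x3 uint8, blue, green, red), "camera_matrix" (3x3 intrinsics, pixels), "world_to_cam" (4x4, takes a point from world to camera coordinates); the wrist camera has in their place "mount" (4x4, takes a point from camera to tool coordinates, whose origin is the TCP and whose axes are the flange's). Camera axes: x right, y down, z forward; pixel columns grow to the right and rows downward; lengths in m; the calibration is good to about 2 mm. A picture is of the moment at which its call begins: read the wrist's pose just before it. There is no depth.
- finish_job(): hands the job in; it is judged then, once.
The state is a dict: "clock": time; "q": joint angles; "qd": joint speeds; "joint_torque": joint torques, N m; "tool_pos": TCP position; "eef_rot": TCP orientation; "contact_force": force on the tool from outside, world axes, zero at the start; "moment": the same for the moment, N m; "opening": opening from 0.0 (shut) to 1.0 (fully open); "finger_force": force on a finger pad.
Only numpy, scipy, OpenCV 4.12 (cv2) and the standard library are available. Lean on these libraries where they do the work, as an engineer would, in place of code of your own. Each camera call takes 0.05 s, during which the arm holds its last target. There are 200 camera calls.

## Working session

There is one attempt and no reset: what is moved stays moved. The work goes in short steps, Python scripts to look and compute and a tool call to move; the robot and the scene stay as the last step left them, time stands still between calls to the robot, and variables do not carry over. Pictures are saved under pics/ and viewed, at most 10 in all, crops included, and the job is handed in when it is done.

Besides the shell and the picture viewer there is one more tool, called after ">>>" as name(argument=value, ...), one argument or row to a line, values as JSON. play_rows: Moves the arm, as the interface text tells. Its arguments: {"type":"object","properties":{"rows":{"type":"array"},"claw":{"type":"number"},"squeeze":{"type":"number"}},"required":["rows"]}

```bash
mkdir -p pics
cat > h.py <<'E'
from plant import *
import numpy as np, cv2
from scipy.spatial.transform import Rotation as R
def snap(n,f):
    s=get_state(); d=snapshot(n); cv2.imwrite('pics/'+f+'.png',d['pixels'])
    if 'mount' in d:
        T=np.eye(4);T[:3,:3]=R.from_quat(s['eef_rot']).as_matrix();T[:3,3]=s['tool_pos']
        W=np.linalg.inv(T@np.array(d['mount']))
    else: W=np.array(d['world_to_cam'])
    np.savez('pics/'+f+'.npz',K=np.array(d['camera_matrix']),W=W); return d['pixels']
def ld(f):
    z=np.load('pics/'+f+'.npz'); return z['K'],z['W']
def onz(f,u,v,z):
    K,W=ld(f); C=-W[:3,:3].T@W[:3,3]; r=W[:3,:3].T@np.linalg.solve(K,[u,v,1]); return C+r*(z-C[2])/r[2]
def tri(*obs):
    A=[]
    for f,u,v in obs:
        K,W=ld(f);P=K@W[:3]; A+= [u*P[2]-P[0], v*P[2]-P[1]]
    A=np.array(A); return np.linalg.lstsq(A[:,:3],-A[:,3],rcond=None)[0]
def proj(f,p):
    K,W=ld(f); q=K@(W[:3]@np.append(p,1)); return q[:2]/q[2]
E
python3 - <<'E'
from h import *
a=snap('scene','s0');b=snap('top','t0')
s=get_state();print(s['clock'],s['tool_pos'],s['eef_rot'],s['contact_force'],s['opening']);
try: print(nose_length)
except Exception as e: print(e)
cv2.imwrite('pics/st.png',cv2.resize(np.vstack([a,b]),None,fx=.78,fy=.78))
E
```

```text
0.1 [0.1441593  0.60785409 0.40400996] [ 1.16103569e-01  9.93236789e-01 -8.00579997e-04 -3.39777493e-05] [ 0.27046758 -0.55368857  0.90589863] 1.0026842409999785
0.166
```

View pics/s0.png

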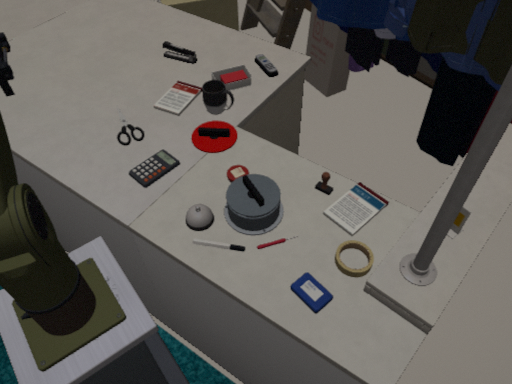

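View pics/t0.png

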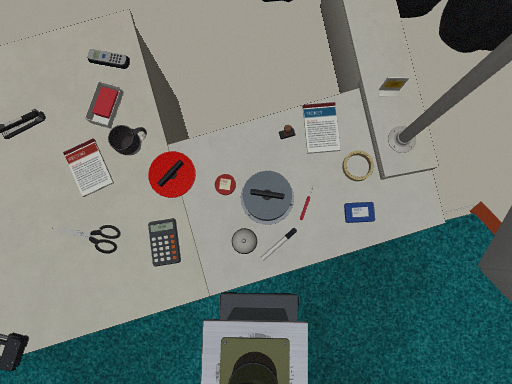

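The grey canister with its bar handle is at scene (253,202), top (267,196). The red lid at scene (215,136), top (172,174) is the decoy. The bell, marker, tin and seam ripper are all close to the canister. Next I'll enlarge crops to confirm which is which and measure.

Run:
```python
from h import *
a=cv2.imread('pics/s0.png')[160:250,200:310];b=cv2.imread('pics/t0.png')[160:235,225:325]
f=lambda x:cv2.resize(x,None,fx=6,fy=6,interpolation=cv2.INTER_CUBIC)
A=f(a);B=f(b)
A=cv2.resize(a,(396*1,324),interpolation=cv2.INTER_CUBIC);B=cv2.resize(b,(400,300),interpolation=cv2.INTER_CUBIC)
B=np.vstack([B,np.zeros((24,400,3),np.uint8)])
cv2.imwrite('pics/c0.png',np.hstack([A,B]))
```

```text
(no output)
```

View pics/c0.png

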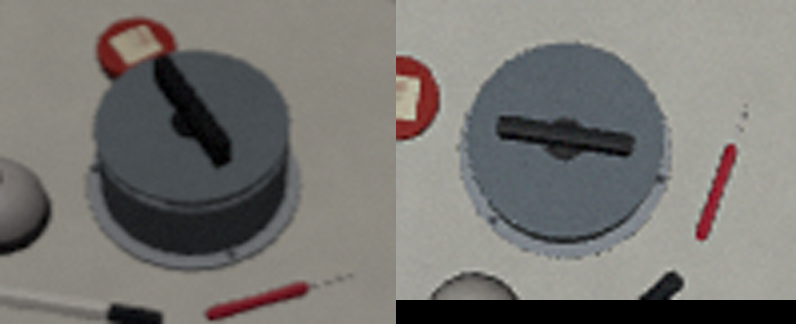

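Run:
```python
from h import *
e1=tri(('s0',244.4,176.5),('t0',250.5,191));e2=tri(('s0',261.3,203),('t0',284.5,196.5))
c=tri(('s0',200+190/3.6,160+125/3.6),('t0',225+(567-396)/4,160+138/4))
print(e1,e2,(e1+e2)/2,np.linalg.norm(e1-e2),np.degrees(np.arctan2(*(e1-e2)[1::-1])))
# disc edge: top lid left/right/top/bottom in crop at z=.076
for u,v in[(468,142),(666,142),(567,42),(567,238)]: print(onz('t0',225+(u-396)/4,160+v/4,.076))
for n,u,v in[('bell',244,240),('tin',225,184),('ripper',305,207),('ripper tip',312,188),('markertip',297,230),('tape',358,166)]: print(n,onz('t0',u,v,.02))
print(R.from_quat(get_state()['eef_rot']).as_matrix().round(2))
```

```text
[0.53712159 0.01887625 0.09483942] [ 0.52121653 -0.08063489  0.09075907] [ 0.52916906 -0.03087932  0.09279924] 0.10085676387471326 80.91911091560766
[0.5255988  0.04197259 0.076     ]
[ 0.52794389 -0.10573043  0.076     ]
[ 0.60279927 -0.03076165  0.076     ]
[ 0.45505001 -0.0330095   0.076     ]
bell [0.39526579 0.03891742 0.02      ]
tin [0.56905142 0.10272417 0.02      ]
ripper [ 0.50044296 -0.14839007  0.02      ]
ripper tip [ 0.56061727 -0.17015256  0.02      ]
markertip [ 0.42867749 -0.12388668  0.02      ]
tape [ 0.63311415 -0.31497887  0.02      ]
[[-0.97  0.23 -0.  ]
 [ 0.23  0.97 -0.  ]
 [-0.   -0.   -1.  ]]
```

The two bars match the descriptions: the grey lid on the grey canister is the one meant, and the red one, which has no canister, isn't. Handle centre is about (0.529,-0.031), bar direction 81°. The measured length of 101 mm agrees with the 100 mm given. The height comes out at 93 mm against an expected 104, so I'll check it with the wrist camera. Moving over it now.

>>> play_rows(
  rows=[
    [[-1, -1, 0, 0, 0, 0], [-1, -1, 0, 0, 0, 0], [-1, -1, 0, 0, 0, 0], [-1, -1, 0, 0, 0, 0], [-1, -1, 0, 0, 0, 0], [-1, -1, 0, 0, 0, 0], [-1, -1, 0, 0, 0, 0], [-1, -1, 0, 0, 0, 0], [-1, -1, 0, 0, 0, 0], [-1, -1, 0, 0, 0, 0], [-1, -1, 0, 0, 0, 0], [-1, -1, 0, 0, 0, 0], [-1, -1, 0, 0, 0, 0], [-1, -1, 0, 0, 0, 0], [-1, -1, 0, 0, 0, 0], [-1, -1, 0, 0, 0, 0], [-1, -1, 0, 0, 0, 0], [-1, -1, 0, 0, 0, 0]],
  ],
  claw=1,
)

```text
clock: 1.6
tool_pos: [0.5185, -0.0026, 0.4042]
eef_rot: [0.123, 0.992, -0.002, 0.002]
contact_force: [0.1, -0.2, -0.3]
opening: 0.003
finger_force: 0.0
```

Run:
```python
from h import *
s=get_state();print(s['clock'],s['tool_pos'],s['q'].round(2) if hasattr(s['q'],'round') else s['q'],s['contact_force'],s['opening'],R.from_quat(s['eef_rot']).as_matrix().round(3))
a=snap('wrist','w0');print(proj('w0',[.529,-.031,.104]))
```

```text
1.6 [ 0.51845619 -0.00258613  0.40417863] [ 0.09  0.56 -0.27  1.88  0.22  0.73  1.01] [ 0.06376996 -0.24546635 -0.25657733] 0.0033689417526951986 [[-0.97   0.244  0.003]
 [ 0.244  0.97  -0.005]
 [-0.004 -0.004 -1.   ]]
[227.3609792  192.25877179]
```

View pics/w0.png

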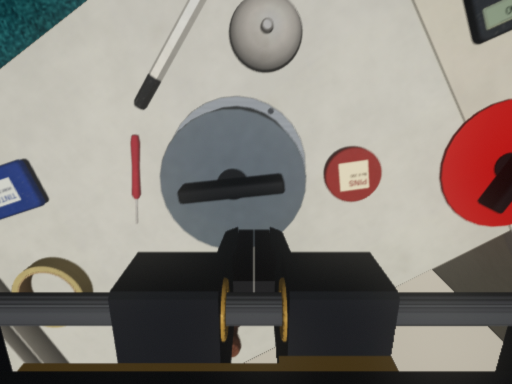

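The wrist view shows the lid around (233,175), with the bar running from (180,194) to (284,184) and the fingertips at (254,232).

Run:
```python
from h import *
for u,v in[(180,193),(284,183),(232,188)]: print(onz('w0',u,v,.104))
print(tri(('w0',284,183),('t0',250.5,191),('s0',244.4,176.5)),tri(('w0',180,193),('t0',284.5,196.5),('s0',261.3,203)))
# disc edges at wrist z=.076
for u,v in[(161,175),(305,175)]: print(onz('w0',u,v,.076))
g=cv2.cvtColor(cv2.imread('pics/w0.png'),cv2.COLOR_BGR2GRAY)
m=((g<45)*255).astype(np.uint8);m[:150]=0;m[225:]=0;m[:,:165]=0;m[:,300:]=0
c=max(cv2.findContours(m,0,1)[0],key=cv2.contourArea);r=cv2.minAreaRect(c);b=cv2.boxPoints(r);print(r,b)
for p in b: print(onz('w0',*p,.104))
```

```text
[ 0.5190982  -0.07364587  0.104     ]
[0.53296166 0.02157215 0.104     ]
[ 0.52606916 -0.0257674   0.104     ]
[0.53729949 0.01998008 0.09331999] [ 0.5220714  -0.07971232  0.08887801]
[ 0.50366972 -0.09516729  0.076     ]
[0.53850464 0.04424058 0.076     ]
((230.44229125976562, 184.16798400878906), (28.639427185058594, 104.63153839111328), 85.33314514160156) [[177.13489 174.15227]
 [281.41956 165.63924]
 [283.7497  194.1837 ]
 [179.46503 202.69673]]
[ 0.50132569 -0.07060376  0.104     ]
[0.5165352  0.02283823 0.104     ]
[0.54340922 0.01902197 0.104     ]
[ 0.52804366 -0.07707417  0.104     ]
```

Centre is about (0.528,-0.030), bar at 81°, consistent across the views. Clockwise suits joint 7, so I'll push from the robot's side on the +y end. Now descending beside the bar.

>>> play_rows(
  rows=[
    [[0.03, 0.016, 0, 0, 0, -0.185], [0.03, 0.016, 0.05, 0, 0, -0.185], [0.03, 0.016, 0.11, 0, 0, -0.185], [0.03, 0.016, 0.17, 0, 0, -0.185], [0.03, 0.016, 0.22, 0, 0, -0.185], [0.03, 0.016, 0.26, 0, 0, -0.185], [0.03, 0.016, 0.29, 0, 0, -0.185], [0.03, 0.016, 0.31, 0, 0, -0.185], [0.03, 0.016, 0.31, 0, 0, -0.185]],
  ],
)

```text
clock: 2.4
tool_pos: [0.5017, 0.0186, 0.2481]
eef_rot: [0.069, 0.998, -0.0, -0.002]
contact_force: [-0.0, 0.1, -0.1]
opening: 0.007
finger_force: 0.0
```

Run:
```python
from h import *
s=get_state();print(s['clock'],s['tool_pos'],s['q'],s['contact_force'],R.from_quat(s['eef_rot']).as_matrix().round(3))
a=snap('wrist','w1');b=snap('scene','s1')
cv2.imwrite('pics/c1.png',np.hstack([cv2.resize(a,(400,300)),cv2.resize(b[150:250,190:320],(390,300),interpolation=cv2.INTER_CUBIC)]))
```

```text
2.4 [0.50169051 0.01859628 0.2480798 ] [-0.0301839   0.80089268 -0.16136935  2.05344391  0.37533459  0.3182535
  0.93084321] [-0.02236842  0.07130432 -0.09076222] [[-0.99   0.138 -0.004]
 [ 0.138  0.99   0.   ]
 [ 0.004 -0.    -1.   ]]
```

View pics/c1.png

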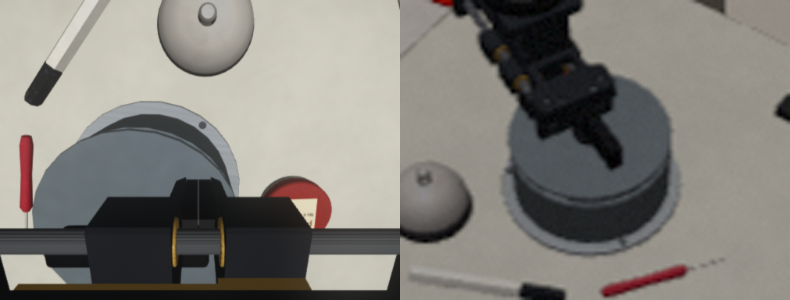

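No contact on the way down: forces are near zero and the fingers are on the robot's side of the bar. Approaching contact slowly.

>>> play_rows(
  rows=[
    [[-0.014, -0.012, 0, 0, 0, 0], [-0.024, -0.012, 0, 0, 0, 0], [-0.027, -0.012, 0, 0, 0, 0], [-0.03, -0.012, 0, 0, 0, 0], [-0.03, -0.012, 0, 0, 0, 0]],
  ],
)

```text
clock: 2.92
tool_pos: [0.517, 0.0093, 0.2501]
eef_rot: [0.07, 0.998, 0.0, 0.001]
contact_force: [-0.3, 0.4, 0.3]
opening: 0.007
finger_force: 0.0
```

>>> play_rows(
  rows=[
    [[-0.002, 0, 0, 0, 0, 0], [-0.004, 0, 0, 0, 0, 0], [-0.006, 0, 0, 0, 0, 0], [-0.008, 0, 0, 0, 0, 0], [-0.008, 0, 0, 0, 0, 0]],
  ],
)

```text
clock: 3.33
tool_pos: [0.5197, 0.0093, 0.2496]
eef_rot: [0.07, 0.998, -0.0, -0.001]
contact_force: [-4.5, 1.1, 3.6]
opening: 0.003
finger_force: 2.3
```

Contact is made at about 4.6 N. Now turning clockwise in steps about the lid's axis.

>>> play_rows(
  rows=[
    [[-0.0013, 0.0005, 0, 0, 0, 0.035], [-0.0027, 0.0009, 0, 0, 0, 0.07], [-0.004, 0.0014, 0, 0, 0, 0.105], [-0.0053, 0.0018, 0, 0, 0, 0.14], [-0.0066, 0.0022, 0, 0, 0, 0.174], [-0.008, 0.0026, 0, 0, 0, 0.209]],
  ],
)

```text
clock: 3.83
tool_pos: [0.5249, 0.0098, 0.2496]
eef_rot: [0.123, 0.992, 0.0, 0.0]
contact_force: [-3.1, 1.5, -0.2]
opening: 0.006
finger_force: 1.6
```

```bash
cat > st.py <<'E'
from h import *
s=get_state();M=R.from_quat(s['eef_rot']).as_matrix();p=np.array(s['tool_pos'])
th=np.degrees(np.arctan2(M[1,1],M[0,1]));d=p[:2]-[.528,-.030];y=M[:2,1];x=M[:2,0]
F=np.array(s['contact_force']);M0=np.array(s['moment'])
print('t',s['clock'],'p',p.round(4),'yaw',th.round(1),'a',(d@y).round(4),'n',(-d@x).round(4),'F',F.round(1),'Fpush',(F[:2]@x).round(1),'Fy',(F[:2]@y).round(1),'mom',M0.round(2),'tilt',M[:,2].round(3),'q',np.round(s['q'],2))
E
python3 st.py
```

```text
t 3.8333 p [0.5249 0.0098 0.2496] yaw 75.9 a 0.0379 n -0.0127 F [-3.1  1.5 -0.2] Fpush 3.4 Fy 0.7 mom [ 0.35  0.52 -0.03] tilt [ 0.  0. -1.] q [-0.01  0.81 -0.16  1.99  0.33  0.37  0.9 ]
```

>>> play_rows(
  rows=[
    [[-0.0017, 0.0005, 0, 0, 0, 0.044], [-0.0034, 0.001, 0, 0, 0, 0.087], [-0.0051, 0.0014, 0, 0, 0, 0.131], [-0.0068, 0.0019, 0, 0, 0, 0.175], [-0.0085, 0.0023, 0, 0, 0, 0.218], [-0.0102, 0.0027, 0, 0, 0, 0.262], [-0.0119, 0.0031, 0, 0, 0, 0.305], [-0.0136, 0.0034, 0, 0, 0, 0.349]],
  ],
)

```text
clock: 4.5
tool_pos: [0.5319, 0.0097, 0.2497]
eef_rot: [0.209, 0.978, 0.0, 0.0]
contact_force: [-1.7, 0.3, -0.4]
opening: 0.005
finger_force: 1.1
```

```bash
python3 st.py
```

```text
t 4.5 p [0.5319 0.0097 0.2497] yaw 65.9 a 0.0378 n -0.0126 F [-1.7  0.3 -0.4] Fpush 1.7 Fy -0.4 mom [ 0.28  0.35 -0.04] tilt [ 0.  0. -1.] q [-0.03  0.82 -0.13  1.97  0.25  0.37  0.8 ]
```

>>> play_rows(
  rows=[
    [[-0.0013, 0.0004, 0, 0, 0, 0.035], [-0.0027, 0.0008, 0, 0, 0, 0.07], [-0.004, 0.0012, 0, 0, 0, 0.105], [-0.0053, 0.0016, 0, 0, 0, 0.14], [-0.0067, 0.0019, 0, 0, 0, 0.175]],
  ],
)

```text
clock: 4.92
tool_pos: [0.5352, 0.0094, 0.2497]
eef_rot: [0.251, 0.968, 0.0, -0.0]
contact_force: [-2.3, 2.6, -1.1]
opening: 0.005
finger_force: 1.3
```

>>> play_rows(
  rows=[
    [[-0.0013, 0.0004, 0, 0, 0, 0.035], [-0.0027, 0.0008, 0, 0, 0, 0.07], [-0.004, 0.0012, 0, 0, 0, 0.105], [-0.0053, 0.0016, 0, 0, 0, 0.14], [-0.0067, 0.0019, 0, 0, 0, 0.175]],
  ],
)

```text
clock: 5.33
tool_pos: [0.5387, 0.0086, 0.2497]
eef_rot: [0.294, 0.956, 0.0, 0.0]
contact_force: [-1.7, 1.5, -1.2]
opening: 0.004
finger_force: 1.5
```

>>> play_rows(
  rows=[
    [[-0.0013, 0.0004, 0, 0, 0, 0.035], [-0.0027, 0.0008, 0, 0, 0, 0.07], [-0.004, 0.0012, 0, 0, 0, 0.105], [-0.0053, 0.0016, 0, 0, 0, 0.14], [-0.0067, 0.0019, 0, 0, 0, 0.175]],
  ],
)

```text
clock: 5.75
tool_pos: [0.542, 0.0075, 0.2498]
eef_rot: [0.335, 0.942, 0.0, 0.0]
contact_force: [-1.6, 3.8, -0.1]
opening: 0.007
finger_force: 1.7
```

```bash
python3 st.py
```

```text
t 5.75 p [0.542  0.0075 0.2498] yaw 50.8 a 0.0379 n -0.0128 F [-1.6  3.8 -0.1] Fpush 3.7 Fy 1.9 mom [ 0.64  0.28 -0.08] tilt [ 0.  0. -1.] q [-0.05  0.82 -0.07  1.94  0.14  0.39  0.65]
```

>>> play_rows(
  rows=[
    [[-0.0013, 0.0004, 0, 0, 0, 0.035], [-0.0027, 0.0008, 0, 0, 0, 0.07], [-0.004, 0.0012, 0, 0, 0, 0.105], [-0.0053, 0.0016, 0, 0, 0, 0.14], [-0.0067, 0.0019, 0, 0, 0, 0.175]],
  ],
)

```text
clock: 6.17
tool_pos: [0.5451, 0.0058, 0.2497]
eef_rot: [0.376, 0.927, -0.0, 0.0]
contact_force: [-0.5, 2.6, -0.5]
opening: 0.01
finger_force: 1.6
```

```bash
python3 st.py
```

```text
t 6.1667 p [0.5451 0.0058 0.2497] yaw 45.8 a 0.0377 n -0.0127 F [-0.5  2.6 -0.5] Fpush 2.2 Fy 1.5 mom [ 0.55  0.26 -0.02] tilt [ 0. -0. -1.] q [-0.06  0.82 -0.06  1.93  0.11  0.39  0.6 ]
```

>>> play_rows(
  rows=[
    [[-0.0013, 0.0004, 0, 0, 0, 0.035], [-0.0027, 0.0008, 0, 0, 0, 0.07], [-0.004, 0.0012, 0, 0, 0, 0.105], [-0.0053, 0.0016, 0, 0, 0, 0.14], [-0.0067, 0.0019, 0, 0, 0, 0.175]],
  ],
)

```text
clock: 6.58
tool_pos: [0.5482, 0.0042, 0.2497]
eef_rot: [0.416, 0.909, 0.0, 0.0]
contact_force: [-0.7, 2.6, -0.4]
opening: 0.005
finger_force: 1.4
```

```bash
python3 st.py
```

```text
t 6.5833 p [0.5482 0.0042 0.2497] yaw 40.8 a 0.0376 n -0.0127 F [-0.7  2.6 -0.4] Fpush 2.4 Fy 1.2 mom [ 0.47  0.23 -0.  ] tilt [ 0. -0. -1.] q [-0.07  0.83 -0.04  1.92  0.07  0.4   0.55]
```

>>> play_rows(
  rows=[
    [[-0.0013, 0.0004, 0, 0, 0, 0.035], [-0.0027, 0.0008, 0, 0, 0, 0.07], [-0.004, 0.0012, 0, 0, 0, 0.105], [-0.0053, 0.0016, 0, 0, 0, 0.14], [-0.0067, 0.0019, 0, 0, 0, 0.175]],
  ],
)

```text
clock: 7.0
tool_pos: [0.5512, 0.0023, 0.2497]
eef_rot: [0.456, 0.89, 0.0, 0.0]
contact_force: [-0.2, 2.2, -1.3]
opening: 0.01
finger_force: 1.1
```

```bash
python3 st.py
```

```text
t 7.0 p [0.5512 0.0023 0.2497] yaw 35.8 a 0.0377 n -0.0126 F [-0.2  2.2 -1.3] Fpush 1.9 Fy 1.1 mom [ 0.41  0.11 -0.04] tilt [ 0. -0. -1.] q [-0.08  0.83 -0.02  1.91  0.04  0.4   0.5 ]
```

>>> play_rows(
  rows=[
    [[-0.0013, 0.0004, 0, 0, 0, 0.035], [-0.0027, 0.0008, 0, 0, 0, 0.07], [-0.004, 0.0012, 0, 0, 0, 0.105], [-0.0053, 0.0016, 0, 0, 0, 0.14], [-0.0067, 0.0019, 0, 0, 0, 0.175]],
  ],
)

```text
clock: 7.42
tool_pos: [0.5537, 0.0, 0.2498]
eef_rot: [0.494, 0.869, -0.0, -0.0]
contact_force: [-0.1, 1.5, -0.1]
opening: 0.008
finger_force: 0.8
```

```bash
python3 st.py
```

```text
t 7.4167 p [0.5537 0.     0.2498] yaw 30.8 a 0.0375 n -0.0126 F [-0.1  1.5 -0.1] Fpush 1.4 Fy 0.7 mom [ 0.24  0.21 -0.01] tilt [-0. -0. -1.] q [-0.08  0.83 -0.    1.91  0.    0.41  0.45]
```

>>> play_rows(
  rows=[
    [[-0.0013, 0.0004, 0, 0, 0, 0.035], [-0.0027, 0.0008, 0, 0, 0, 0.07], [-0.004, 0.0012, 0, 0, 0, 0.105], [-0.0053, 0.0016, 0, 0, 0, 0.14], [-0.0067, 0.0019, 0, 0, 0, 0.175]],
  ],
)

```text
clock: 7.83
tool_pos: [0.5559, -0.0017, 0.2495]
eef_rot: [0.531, 0.847, -0.0, -0.001]
contact_force: [-1.7, 2.7, -1.1]
opening: 0.007
finger_force: 2.0
```

```bash
python3 st.py
```

```text
t 7.8333 p [ 0.5559 -0.0017  0.2495] yaw 25.8 a 0.0374 n -0.0133 F [-1.7  2.7 -1.1] Fpush 3.2 Fy -0.4 mom [ 0.74  0.47 -0.05] tilt [-0.002  0.001 -1.   ] q [-0.09  0.83  0.02  1.9  -0.03  0.41  0.4 ]
```

The lag and the moment both went up, so the lid may have reached the stop. Checking with pictures.

Run:
```python
from h import *
b=snap('scene','s2')
A=cv2.imread('pics/s0.png')
f=lambda x:cv2.resize(x[150:250,195:315],(390,325),interpolation=cv2.INTER_CUBIC)
cv2.imwrite('pics/c2.png',np.hstack([f(A),f(b)]))
```

```text
(no output)
```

View pics/c2.png

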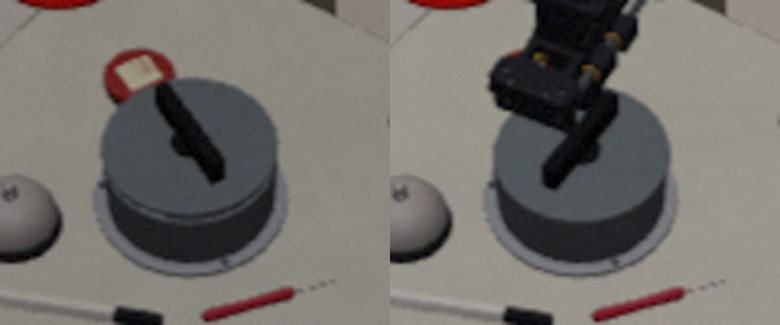

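On the right, the lid's front edge has dropped from y≈213 to 221 and the dark gap line is gone, so the lid is down. I'll back off from the bar, rise, and look at it again.

>>> play_rows(
  rows=[
    [[0.01, 0, 0, 0, 0, 0], [0.03, 0, 0, 0, 0, 0], [0.05, 0, 0, 0, 0, 0], [0.05, 0, 0, 0, 0, 0], [0.05, 0, -0.06, 0, 0, 0], [0.05, 0, -0.12, 0, 0, 0], [0.05, 0, -0.2, 0, 0, 0], [0.09, 0, -0.26, 0, 0, 0], [0.16, 0, -0.3, 0, 0, 0], [0.22, 0, -0.3, 0, 0, 0], [0.26, 0, -0.3, 0, 0, 0], [0.28, 0, -0.3, 0, 0, 0], [0.28, 0, -0.3, 0, 0, 0], [0.28, 0, -0.3, 0, 0, 0]],
  ],
)

```text
clock: 9.05
tool_pos: [0.4955, 0.1232, 0.3996]
eef_rot: [0.531, 0.847, -0.0, 0.0]
contact_force: [-0.1, -0.6, -0.4]
opening: 0.005
finger_force: 0.0
```

```bash
python3 st.py
python3 - <<'E'
from h import *
b=snap('scene','s3');t=snap('top','t3')
f=lambda x:cv2.resize(x[150:250,195:315],(390,325),interpolation=cv2.INTER_CUBIC)
cv2.imwrite('pics/c3.png',np.hstack([f(b),cv2.resize(t[150:250,215:335],(390,325),interpolation=cv2.INTER_CUBIC)]))
# predicted front edge of disc underside, z=.062/.070, in crop px
for z in(.062,.070):
    P=[proj('s3',[.528+.074*np.cos(a),-.03+.074*np.sin(a),z]) for a in np.linspace(0,6.28,200)]
    print(z,(max(p[1] for p in P)-150)*3.25)
E
```

```text
t 9.05 p [0.4955 0.1232 0.3996] yaw 25.9 a 0.0376 n -0.1521 F [-0.1 -0.6 -0.4] Fpush -0.5 Fy -0.4 mom [-0.16 -0.03 -0.01] tilt [ 0.    -0.001 -1.   ] q [-0.38  0.55  0.07  1.92 -0.06  0.67  0.18]
0.062 223.27090769764158
0.07 217.3052262684878
```

View pics/c3.png

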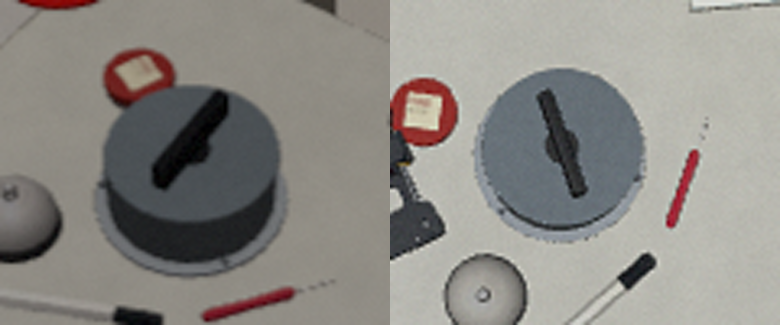

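The gap is closed all round. The lid's back edge moved from 78 to 85 and its front edge to about 222, where home predicts 223. Nothing else has moved and the arm is clear.

```bash
python3 -c "
from plant import *
print(finish_job())"
```

```text
the job is handed in; nothing more can be done
None
```

I pushed the lid about 55° clockwise until it dropped; the pictures show it flat on the rim with no gap, nothing else appears moved, and I handed the job in at about 9 s with the arm clear.

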